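# Take the sharpening caddy off its keeper hook

### The arm

A 7-joint arm with a two-finger parallel gripper is mounted at the origin on the work surface. World frame = base frame: x ahead of the robot, y to its left, z up, the work surface at z = 0. Lengths are in m, angles in rad, forces in N, time in s.
With the tool pointing down it reaches from about 0.4 to 0.875 m from the base axis. Payload 19.3 kg.
Tool frame: the origin (TCP) lies at the very end of the fingers, on their centre line; the grasp point (between the pads) lies 19 mm behind it; z points along the fingers, x is the direction in which the jaws open and shut, and the axes are right-handed (so a half turn about z gives the same grasp; the last joint's range is limited). The gripper opens to 85 mm and grips with 20 to 120 N. Pads are 22 mm wide; open, the fingers measure 114 mm over their backs; the gripper's body (76 mm by 85 mm) begins 54 mm behind the grasp point. The pads swing forward as they close: fully open they stand 13 mm farther back than shut.
Start: joints at [-1.24, 0.521, -0.036, 1.599, 0.021, 1.021, -0.113], TCP at [0.244, 0.575, 0.231] pointing down, gripper open.
Joint ranges: [-2.91, 2.91], [-0.3, 2.13], [-1.5, 1.42], [0.17, 2.43], [-1.26, 4.41], [0.16, 1.93], [-2.52, 2.52]. Speed limits (rad/s): [1.89, 1.89, 2.39, 2.39, 3.01, 3.01, 3.01].

### API

Orientations are given as [roll, pitch, yaw] about the fixed x, y, z axes, in that order (R = Rz(yaw) Ry(pitch) Rx(roll)).
In Python, from workcell import observe, eyes, job_done gives the robot as it stands. The module is installed in compiled form; this text tells all that it offers.
- The arm moves only by the shell command python3 -m pendant 'ROWS' [FORCE]. ROWS is JSON, a list of rows, each an object of numbers: "dx", "dy", "dz": the shift along the tool's x, y, z in mm; "ax", "ay", "az": the turn, a rotation vector about the tool's x, y, z in degrees; "claw": the finger opening in mm, from 0 to 85.4. A call has 1 to 10 rows; each row is the pose to reach, as a shift and turn from the pose commanded when the call began, along the tool's axes at that moment; what a row does not reach only later rows make up. A row lasts 1/12 s, in which the tool goes at most 41.7 mm and 7.16 degrees, less where a joint would pass 70% of its speed; a pose out of reach is approached as far as the arm can. A call with a gripper value outside its range is refused whole. The fingers move at their own pace and stop on an object; FORCE is the grip in N (left out, the last holds). Time passes only in rows, so rows that repeat a pose let the fingers close. It gives the time, the measured TCP pose, the force and the opening at its end, in the units of the state.
- observe(): the state, without advancing time (a new reading comes with each control period).
- eyes.grab_frame(name): name is "side" or "top" or "wrist"; returns a dict with "image" (480x640x3 uint8, blue, green, red), "fovy" (degrees; the focal length in pixels is half the picture's height over the tangent of half this angle, whatever the lens; pixels are square), "cx", "cy" (the principal point, pixels), "view" (4x4, takes a point from world to camera coordinates). Camera axes: x right, y up, looking along -z (the intrinsics and any distortion apply to the point x, -y, -z); pixel columns grow to the right and rows downward; lengths in m; the calibration is good to about 2 mm. The wrist camera is an equidistant fisheye: a pixel r from the principal point sees the ray r / f radians off the axis. A picture is of the moment at which its call begins. There is no depth.
- job_done(): hands the job in, once; it reports no verdict.
The state is a dict: "clock": time; "qpos": joint angles; "qd": joint speeds; "joint_efforts": joint torques, N m; "position": TCP position; "tool_rot": TCP orientation; "force": force on the tool from outside, world axes, zero at the start; "moment": the same for the moment, N m; "grip_width": finger opening in m.
Only numpy, scipy, OpenCV 4.12 (cv2) and the standard library are available. Lean on these libraries where they do the work, as an engineer would, in place of code of your own. Each camera call takes 0.05 s, during which the arm holds its last target.

### The job

The sharpening caddy hangs by its wooden hand rail on the steel peg of the bench hook, and a sprung keeper stands up in front of the rail so that mallet blows cannot shake it off. Press the keeper down flush into the peg with a finger and, keeping it down, draw the caddy along and off the end of the peg without forcing anything (keep the push on the hook and the caddy's pull on it under 22 N), so that the keeper springs up again behind it. Carry the caddy upright, set it down gently and upright about the middle of the rubber mat, let go, and do not disturb the other things on the bench.

Things in the scene. Friction and masses are not known exactly. Their poses are not given: they have to be found in the camera images.
- hook: Bench hook, fixed, on either side of the bench: timber upright (45 x 60 mm) on a foot 50 mm high, a steel peg sticking out of it. Origin straight below the caddy's usual place, 0 to 25 mm below the bench top; z up; -x points along the peg to its free end, towards the robot within 0.35 rad. The upright's front is 68 mm behind (+x of) the origin, its top 235 mm above the origin.
- peg_rest (a point): Point on the peg's upper face, 205 mm above and 8 mm in front of hook's origin, where the rail's front lower edge rests. The peg is a channel 22 mm wide, 14 mm deep (two steel cheeks 5 mm thick, 12 mm apart, keeper between). Its free end is 64 mm farther on. From here the peg rises to its end by 0 to 0.1 rad; how much is not given and must be felt or seen.
- keeper (a joint): Sprung keeper's angle from the peg, rad: 0 = up (locked), 0.33 = flush, 0.36 = stop. A steel tongue in the peg, 10 mm wide, 52 mm long, hinged 53 mm beyond peg_rest, free end facing the rail (1 to 4 mm off it), 16 mm up. 3 N at the free end starts it, 6 N holds it flush. A fingertip just in front of the rail presses it, then stops on the cheeks: flush. Left 1 to 2 mm proud, it catches the rail.
- caddy_rail (a point): Centre of the caddy's hand rail: square-edged wooden bar 14 mm thick (x, along the peg), 24 mm high, 134 mm long (y), lying on the peg 0 to 2 mm behind hook's origin, up to 10 mm sideways. Grasp from above across its thickness, over the peg. The opening under it is 24 mm high: on the peg it lifts only 10 mm, not over the keeper. Once drawn over the keeper's end, it keeps the keeper down.
- caddy_base (a point): Centre of the caddy's underside, 86 mm below the rail's centre. The caddy is a plywood tote: a tray 76 mm (x, along the peg) by 150 mm (y, along the rail), 50 mm high, slips of stone fixed in it, two end boards carrying the rail, 104 mm high in all, 0.3 to 0.55 kg; z up.
- mat: Flat black rubber bench mat, 190 (x) x 240 (y) x 4 mm, fixed, on the other side of the bench from the hook. Origin at the middle of its underside (bench level), x and y along its edges.
- gouge_a: Bystander to be left alone: a carving gouge, 240 mm long, darker wooden handle, lying between hook and mat.
- gouge_b: Bystander to be left alone: a carving gouge, 240 mm long, pale handle, lying between hook and mat.
- mallet: Bystander to be left alone: a turned round mallet, 220 mm tall, standing on its head (up to 43 mm radius).
- pot: Bystander to be left alone: a terracotta cup, 72 mm across, 95 mm tall.
- stone: Bystander to be left alone: an oilstone on a wooden base, 210 x 75 x 36 mm.
- offcut: Bystander to be left alone: a pale wood offcut, 110 x 60 x 35 mm.
- brush: Bystander to be left alone: a bench brush lying flat.
Not all that is in view belongs to the job. Leave any red look-alike of the part that bears caddy_rail alone.

How it is judged:
On the way, in this order (a step that is already met when the one before it is completed fails the run):
1. the keeper is pressed flush while the caddy still hangs on the peg (value of joint keeper above 0.29 rad and x of caddy_rail in the frame of hook above -0.01 m), for 0.1 s.
2. the caddy has been drawn off past the end of the peg and the keeper has sprung up again (x of caddy_rail in the frame of hook below -0.08 m and value of joint keeper below 0.08 rad), for 0.05 s.
At the end, for the whole second after the job is handed in: The caddy stands upright (within 0.08 rad) on the mat, the centre of its base within 40 mm of the mat's centre along each of the mat's edges, released; the keeper is up again (below 0.08 rad) (x of caddy_base in the frame of mat between -0.04 and 0.04 m and y of caddy_base in the frame of mat between -0.04 and 0.04 m and z of caddy_base in the frame of mat below 0.009 m and angle between caddy_base's own z axis and vertical below 0.08 rad and value of joint keeper below 0.08 rad); the robot touches nothing.
It fails at once if the robot presses on the hook, its peg or keeper with more than 22 N (contact force between any of the fingers, the arm and hook above 22 N).
It fails at once if the caddy is forced against the hook or its keeper with more than 22 N (contact force between caddy and hook above 22 N).
It fails at once if the caddy is tipped by more than 0.5 rad (the slips would fall out) (angle between caddy_base's own z axis and vertical above 0.5 rad).
It fails at once if the caddy is dropped or banged down: faster than 0.5 m/s within 30 mm of the bench (linear speed of caddy above 0.5 m/s and height (world z) of caddy_base below 0.034 m).
It fails at once if a bystander is moved by more than 30 mm (distance of any of gouge_a, gouge_b, mallet, pot, stone, offcut, brush from where it was at the start of the episode above 0.03 m).
It also fails if it takes over 72 s, if anything falls off the work surface, if the arm or the gripper's body presses on something with over 40 N, if the wrist force passes 120 N, or if a joint passes its speed limit or range.

## Working session

There is one attempt and no reset: what is moved stays moved. The work goes in short steps, Python scripts to look and compute and a shell command to move; the robot and the scene stay as the last step left them, time stands still between calls to the robot, and variables do not carry over. Pictures are saved under pics/ and viewed, and the job is handed in when it is done.

```bash
mkdir -p pics; ls; cat > h.py <<'E'
import numpy as np, cv2
from workcell import observe, eyes
def grab(n,fn=None):
    f=eyes.grab_frame(n)
    if fn: cv2.imwrite('pics/'+fn,f['image'])
    np.savez('/tmp/%s.npz'%(fn or n),image=f['image'],fovy=f['fovy'],cx=f['cx'],cy=f['cy'],view=np.array(f['view']))
    return f
def load(fn): 
    d=np.load('/tmp/%s.npz'%fn); return {k:d[k] for k in d.files}
def ray(f,u,v,fish=False):
    F=240/np.tan(np.radians(float(f['fovy']))/2); V=np.array(f['view'])
    x=(u-f['cx'])/F; y=(v-f['cy'])/F
    if fish:
        r=np.hypot(x,y); s=np.sin(r)/max(r,1e-9); d=np.array([x*s,-y*s,-np.cos(r)])
    else: d=np.array([x,-y,-1.])
    R=V[:3,:3]; o=-R.T@V[:3,3]; d=R.T@d
    return o,d/np.linalg.norm(d)
def plane(f,u,v,z,fish=False):
    o,d=ray(f,u,v,fish); return o+d*(z-o[2])/d[2]
def tri(*rs):
    A=np.zeros((3,3));b=np.zeros(3)
    for o,d in rs:
        P=np.eye(3)-np.outer(d,d);A+=P;b+=P@o
    p=np.linalg.solve(A,b)
    return p,[float(np.linalg.norm((np.eye(3)-np.outer(d,d))@(p-o)))*1000 for o,d in rs]
def proj(f,p,fish=False):
    F=240/np.tan(np.radians(float(f['fovy']))/2); V=np.array(f['view'])
    c=V[:3,:3]@np.array(p)+V[:3,3]; x,y,z=c[0],-c[1],-c[2]
    if fish:
        r=np.hypot(x,y); t=np.arctan2(r,z)/max(r,1e-9); return float(f['cx']+F*x*t),float(f['cy']+F*y*t)
    return float(f['cx']+F*x/z),float(f['cy']+F*y/z)
E
python3 - <<'E'
from h import *
np.set_printoptions(precision=4,suppress=True)
for n in('side','top','wrist'):
    f=grab(n,n+'0.png'); o,d=ray(f,320,240,n=='wrist'); print(n,f['fovy'],f['cx'],f['cy'],o,d)
print(observe())
E
```

```text
pics
side 55.45691327938728 322.4452561222606 227.74896612295888 [ 0.0721 -0.7832  1.0516] [ 0.2858  0.606  -0.7424]
top 48.76098753066306 323.30515270117684 237.16360827134918 [ 0.2607 -0.0289  1.4244] [ 0.14    0.031  -0.9897]
wrist 65.70646984690485 316.5172382329355 246.05230123874563 [0.1759 0.6038 0.3734] [ 0.2528 -0.099  -0.9624]
{'clock': 0.15, 'qpos': array([-1.2402,  0.5219, -0.0364,  1.5998,  0.0212,  1.0211, -0.1128]), 'qd': array([ 0.0006, -0.0017, -0.0002, -0.004 ,  0.0003,  0.0005, -0.0002]), 'joint_efforts': array([  0.0022, -92.7385,   1.9807, -37.0056,   0.018 ,   0.0064,
        -0.    ]), 'position': array([0.2437, 0.5753, 0.2309]), 'tool_rot': array([3.1415, 0.0008, 1.1701]), 'force': array([-0.3562,  0.2139,  1.0679]), 'moment': array([-0.0082,  0.0217,  0.0093]), 'grip_width': 0.08531673050873832}
```

View pics/side0.png

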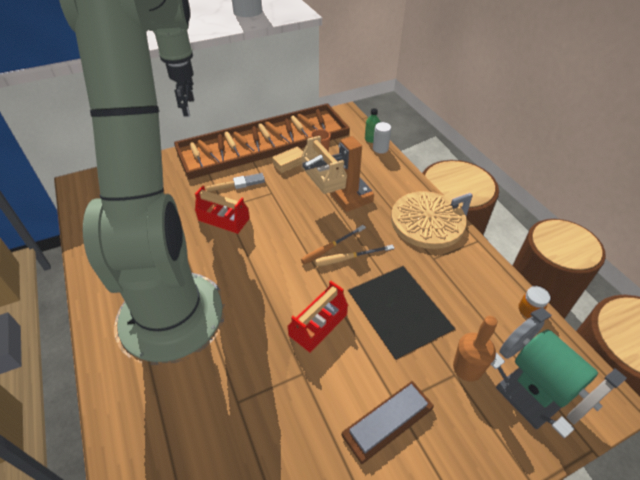

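View pics/top0.png

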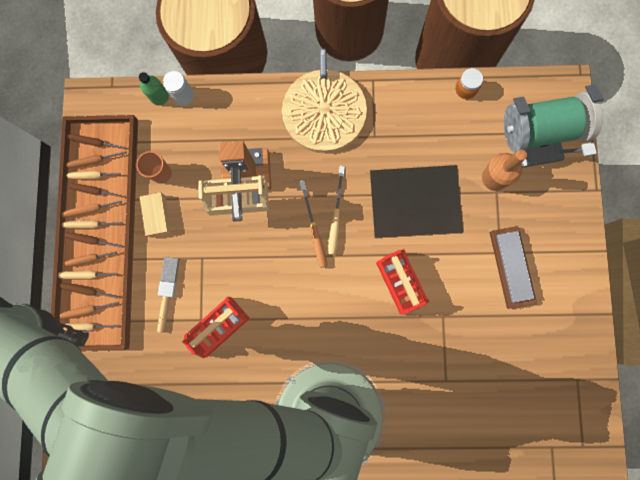

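View pics/wrist0.png

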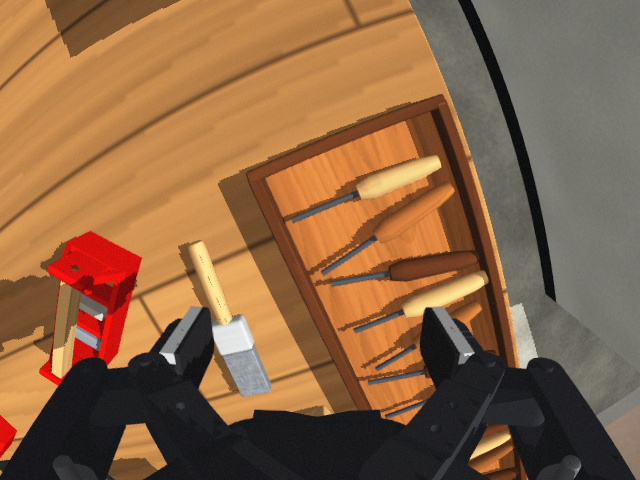

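The top view shows the robot base near (330,410), with world x up the picture and y to the left. There are three caddies: a pale plywood one hanging on the hook's peg at top (233,192) / side (325,163), and red ones at top (215,327) and (402,282). The pale one is meant, since it hangs on the peg and isn't red. The mat is at top (417,201).

```bash
python3 - <<'E'
from h import *
a=load('top0.png')['image'][130:235,130:290]; b=load('side0.png')['image'][115:220,270:400]
cv2.imwrite('pics/crop1.png',cv2.resize(a,None,fx=5,fy=5,interpolation=cv2.INTER_CUBIC)[:600,:800])
cv2.imwrite('pics/crop2.png',cv2.resize(b,None,fx=5.5,fy=5.5,interpolation=cv2.INTER_CUBIC))
E
```

```text
(no output)
```

View pics/crop1.png

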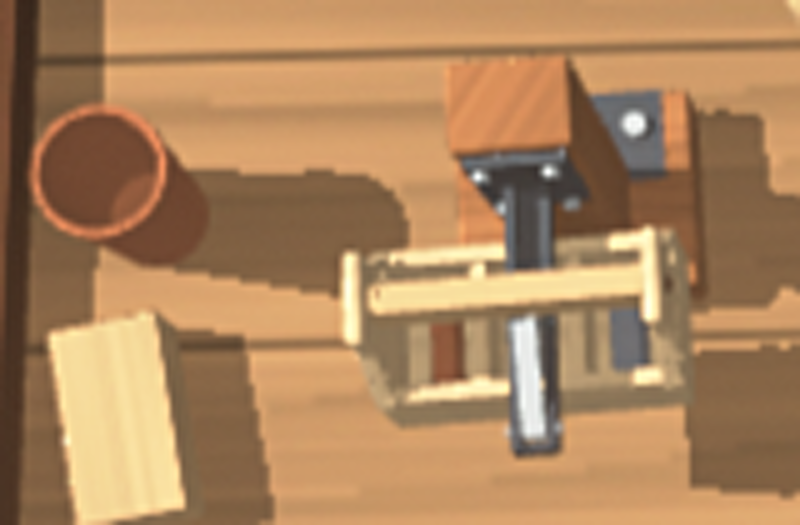

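View pics/crop2.png

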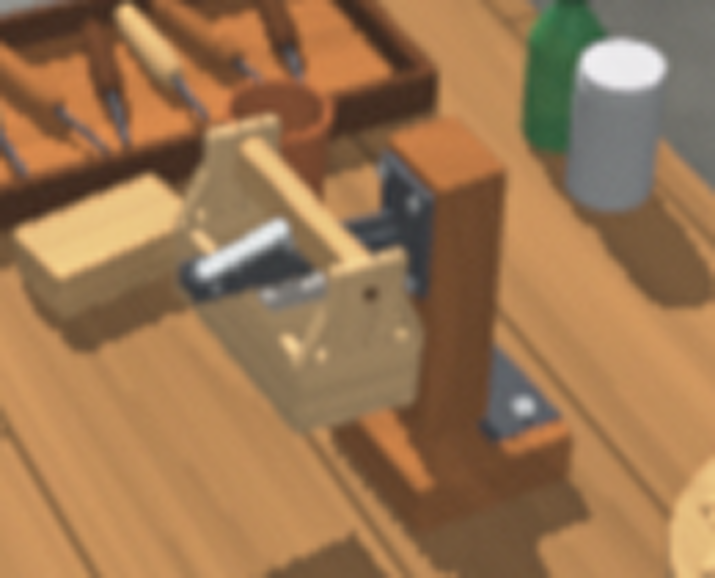

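```bash
python3 - <<'E'
from h import *
np.set_printoptions(precision=4,suppress=True)
t=load('top0.png');s=load('side0.png')
T=lambda x,y:ray(t,130+x/5,130+y/5); S=lambda x,y:ray(s,270+x/5.5,115+y/5.5)
for n,a,b in [('rail L',T(372,298),S(250,143)),('rail R',T(640,278),S(358,260)),('peg tip topL',T(512,440),S(183,268)),
 ('pegtip',T(535,440),S(195,275)),('keeper free',T(524,320),S(285,228)),('post FL',T(458,150),S(385,152)),('post FR',T(570,150),S(437,188)),('postBR',T(566,57),S(503,172))]:
    print(n,*tri(a,b))
im=t['image'].astype(int)
m=((im.max(2)<60)).astype(np.uint8); m[:, :360]=0;m[:,470:]=0;m[:155]=0;m[245:]=0
c=max(cv2.findContours(m,0,2)[0],key=cv2.contourArea); r=cv2.minAreaRect(c); print(r)
print(plane(t,*r[0],.004)); 
for p in cv2.boxPoints(r): print(p,plane(t,*p,.004))
for n,p in [('pot',(151,165)),('offcut',(153,214)),('gA tip',(302,182)),('gA end',(322,264)),('gB tip',(343,167)),('gB end',(333,253)),('red2',(402,282)),('carv',(325,110))]: print(n,plane(t,*p,.02))
E
```

```text
rail L [0.5573 0.28   0.2136] [0.35950941225892313, 0.35950941225897304]
rail R [0.562  0.1524 0.2202] [0.2648246955114213, 0.2648246955115264]
peg tip topL [0.4901 0.2176 0.1925] [1.515846949395571, 1.5158469493954307]
pegtip [0.4906 0.2057 0.1959] [0.17014534806310685, 0.17014534806306525]
keeper free [0.5462 0.2093 0.2069] [0.20455851458641922, 0.20455851458652097]
post FL [0.626  0.2412 0.2125] [2.5144483157121265, 2.51444831571184]
post FR [0.6244 0.1844 0.2255] [1.0725952610052314, 1.0725952610052152]
postBR [0.6698 0.1882 0.22  ] [0.7952606573942524, 0.7952606573942111]
((394.0, 170.0), (2.0, 0.0), 180.0)
[ 0.6525 -0.1907  0.004 ]
[395. 170.] [ 0.6525 -0.1935  0.004 ]
[395. 170.] [ 0.6525 -0.1935  0.004 ]
[393. 170.] [ 0.6526 -0.188   0.004 ]
[393. 170.] [ 0.6526 -0.188   0.004 ]
pot [0.677  0.4791 0.02  ]
offcut [0.5392 0.4691 0.02  ]
gA tip [0.6199 0.0621 0.02  ]
gA end [0.3948 0.0107 0.02  ]
gB tip [ 0.6596 -0.0504  0.02  ]
gB end [ 0.4237 -0.0191  0.02  ]
red2 [ 0.3436 -0.1997  0.02  ]
carv [ 0.8239 -0.0037  0.02  ]
```

```bash
cat >> h.py <<'E'
from scipy.spatial.transform import Rotation as Ro
def go(p,yaw):
    "print the shift (mm) and turn (deg) in tool axes to reach p with tool down at yaw"
    s=observe(); R=Ro.from_euler('xyz',s['tool_rot']); d=R.inv().apply(np.array(p)-s['position'])*1000
    T=Ro.from_euler('xyz',[np.pi,0,yaw]); a=np.degrees((R.inv()*T).as_rotvec())
    print('d',d.round(1),'a',a.round(2),'pos',s['position'].round(4),s['tool_rot'].round(4),'F',s['force'].round(2),'w',round(s['grip_width'],4),'t',s['clock'])
E
python3 - <<'E'
from h import *
np.set_printoptions(precision=4,suppress=True)
go((.53,.18,.37),.05)
t=load('top0.png');im=t['image'].astype(int)
print(im[200,417],im[200,500])
m=(im.max(2)<75).astype(np.uint8); m[:, :360]=0;m[:,475:]=0;m[:155]=0;m[245:]=0
c=max(cv2.findContours(m,0,2)[0],key=cv2.contourArea); r=cv2.minAreaRect(c); print(r)
print(plane(t,*r[0],.004)); 
for p in cv2.boxPoints(r): print(p,plane(t,*p,.004))
s=load('side0.png');im=s['image'].astype(int)
m=(im.max(2)<75).astype(np.uint8); m[:, :345]=0;m[:,460:]=0;m[:262]=0;m[360:]=0
c=max(cv2.findContours(m,0,2)[0],key=cv2.contourArea); 
for p in cv2.approxPolyDP(c,6,True)[:,0]: print('side',p,plane(s,*p,.004))
E
```

```text
d [-252.4  417.8 -138.9] a [ 0.03  0.04 64.18] pos [0.2437 0.5753 0.2309] [3.1415 0.0008 1.1701] F [-0.36  0.21  1.07] w 0.0853 t 0.15
[56 63 66] [104 151 203]
((416.21612548828125, 201.09896850585938), (66.60346221923828, 87.78523254394531), 86.3086166381836)
[ 0.5639 -0.2481  0.004 ]
[370.2705 170.6922] [ 0.652  -0.1255  0.004 ]
[457.8736 165.0404] [ 0.6627 -0.3661  0.004 ]
[462.1617 231.5057] [ 0.4778 -0.3681  0.004 ]
[374.5586 237.1575] [ 0.4667 -0.132   0.004 ]
side [403 267] [ 0.65   -0.1282  0.004 ]
side [349 290] [ 0.4684 -0.1337  0.004 ]
side [395 358] [ 0.4757 -0.3662  0.004 ]
side [453 329] [ 0.6568 -0.3606  0.004 ]
```

```bash
python3 -m pendant '[{"dx":-25,"dy":30,"dz":-20,"az":6},{"dx":-45,"dy":60,"dz":-40,"az":12},{"dx":-65,"dy":90,"dz":-60,"az":18},{"dx":-85,"dy":120,"dz":-80,"az":24},{"dx":-105,"dy":150,"dz":-100,"az":30},{"dx":-125,"dy":180,"dz":-120,"az":36},{"dx":-145,"dy":210,"dz":-139,"az":42},{"dx":-162,"dy":240,"dz":-139,"az":48},{"dx":-179,"dy":270,"dz":-139,"az":54},{"dx":-196,"dy":300,"dz":-139,"az":60}]' 60; python3 -c "
from h import *
go((.53,.18,.37),.05)"
```

```text
d [-252.4  417.8 -138.9] a [3.000e-02 4.000e-02 6.418e+01] pos [0.2437 0.5753 0.2309] [3.1415e+00 8.0000e-04 1.1701e+00] F [-0.36  0.21  1.07] w 0.0853 t 0.15schema error: expected keys dx, dy, dz, ax, ay, az, claw
```

```bash
python3 -m pendant '[{"dx":-25,"dy":30,"dz":-20,"ax":0,"ay":0,"az":6,"claw":85},{"dx":-45,"dy":60,"dz":-40,"ax":0,"ay":0,"az":12,"claw":85},{"dx":-65,"dy":90,"dz":-60,"ax":0,"ay":0,"az":18,"claw":85},{"dx":-85,"dy":120,"dz":-80,"ax":0,"ay":0,"az":24,"claw":85},{"dx":-105,"dy":150,"dz":-100,"ax":0,"ay":0,"az":30,"claw":85},{"dx":-125,"dy":180,"dz":-120,"ax":0,"ay":0,"az":36,"claw":85},{"dx":-145,"dy":210,"dz":-139,"ax":0,"ay":0,"az":42,"claw":85},{"dx":-162,"dy":240,"dz":-139,"ax":0,"ay":0,"az":48,"claw":85},{"dx":-179,"dy":270,"dz":-139,"ax":0,"ay":0,"az":54,"claw":85},{"dx":-196,"dy":300,"dz":-139,"ax":0,"ay":0,"az":60,"claw":85}]' 60; python3 -c "
from h import *
go((.53,.18,.37),.05)"
```

```text
clock: 0.98
position: [0.4443, 0.2764, 0.3707]
tool_rot: [-3.141, -0.0, 0.118]
force: [0.6, -0.8, -0.3]
grip_width: 0.0853
d [ 73.8 105.8   0.7] a [-0.03 -0.03  3.88] pos [0.4443 0.2764 0.3707] [-3.141e+00 -5.000e-04  1.176e-01] F [ 0.59 -0.75 -0.26] w 0.0853 t 0.9833
```

```bash
python3 -m pendant '[{"dx":25,"dy":30,"dz":0,"ax":0,"ay":0,"az":2,"claw":85},{"dx":45,"dy":60,"dz":0,"ax":0,"ay":0,"az":4,"claw":85},{"dx":65,"dy":90,"dz":0,"ax":0,"ay":0,"az":4,"claw":85},{"dx":74,"dy":106,"dz":0,"ax":0,"ay":0,"az":4,"claw":85},{"dx":74,"dy":106,"dz":0,"ax":0,"ay":0,"az":4,"claw":85},{"dx":74,"dy":106,"dz":0,"ax":0,"ay":0,"az":4,"claw":85},{"dx":74,"dy":106,"dz":0,"ax":0,"ay":0,"az":4,"claw":85}]'; python3 -c "
from h import *
go((.53,.18,.37),.05)
grab('wrist','w1.png')"
```

```text
clock: 1.57
position: [0.5296, 0.1824, 0.3701]
tool_rot: [-3.141, 0.001, 0.054]
force: [-0.9, 0.3, 0.1]
grip_width: 0.0852
d [0.3 2.4 0.1] a [-0.01  0.03  0.2 ] pos [0.5296 0.1824 0.3701] [-3.1414e+00  5.0000e-04  5.3500e-02] F [-0.89  0.34  0.09] w 0.0852 t 1.5667
```

View pics/w1.png

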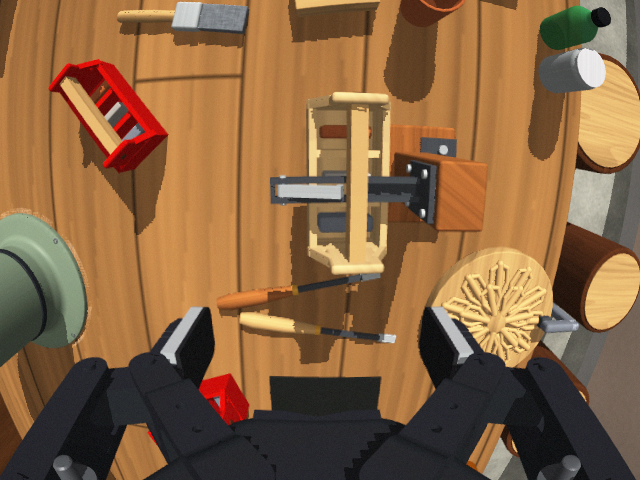

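w1 shows the caddy rail running (360,100) to (357,268), the peg along row ≈188 with its bright keeper at (278–343,190), and the upright's top around (455,195). A second wrist position will give stereo.

```bash
python3 -m pendant '[{"dx":-20,"dy":30,"dz":5,"ax":0,"ay":0,"az":0,"claw":85},{"dx":-40,"dy":60,"dz":10,"ax":0,"ay":0,"az":0,"claw":85},{"dx":-40,"dy":90,"dz":20,"ax":0,"ay":0,"az":0,"claw":85},{"dx":-40,"dy":90,"dz":20,"ax":0,"ay":0,"az":0,"claw":85},{"dx":-40,"dy":90,"dz":20,"ax":0,"ay":0,"az":0,"claw":85},{"dx":-40,"dy":90,"dz":20,"ax":0,"ay":0,"az":0,"claw":85}]'; python3 -c "
from h import *
grab('wrist','w2.png')
for n in ('w1','w2'):
  im=load(n+'.png')['image']; print(n)
a=load('w1.png')['image'][80:280,260:500];b=load('w2.png')['image'][0:240,240:560]
cv2.imwrite('pics/w1c.png',cv2.resize(a,None,fx=3,fy=3,interpolation=cv2.INTER_CUBIC))
cv2.imwrite('pics/w2c.png',cv2.resize(b,None,fx=2.5,fy=2.5,interpolation=cv2.INTER_CUBIC))
"
```

```text
clock: 2.12
position: [0.4947, 0.0911, 0.3505]
tool_rot: [-3.141, -0.0, 0.054]
force: [0.1, 0.6, -0.3]
grip_width: 0.085
w1
w2
```

View pics/w1c.png

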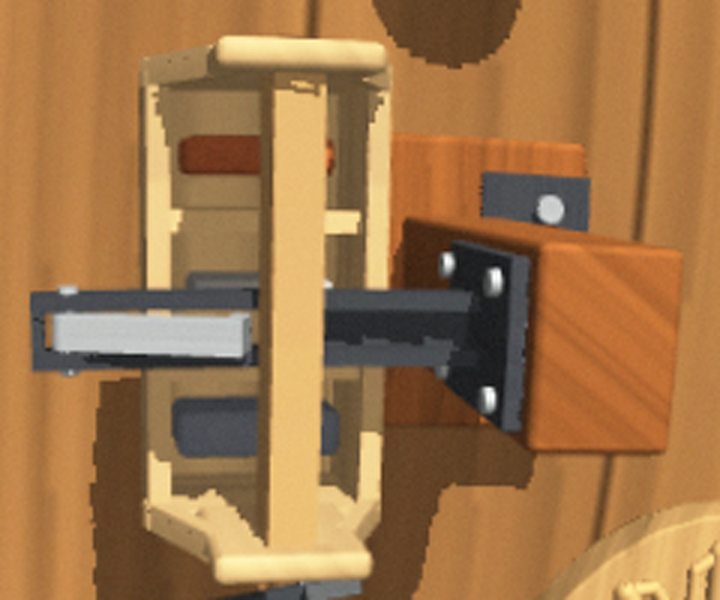

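View pics/w2c.png

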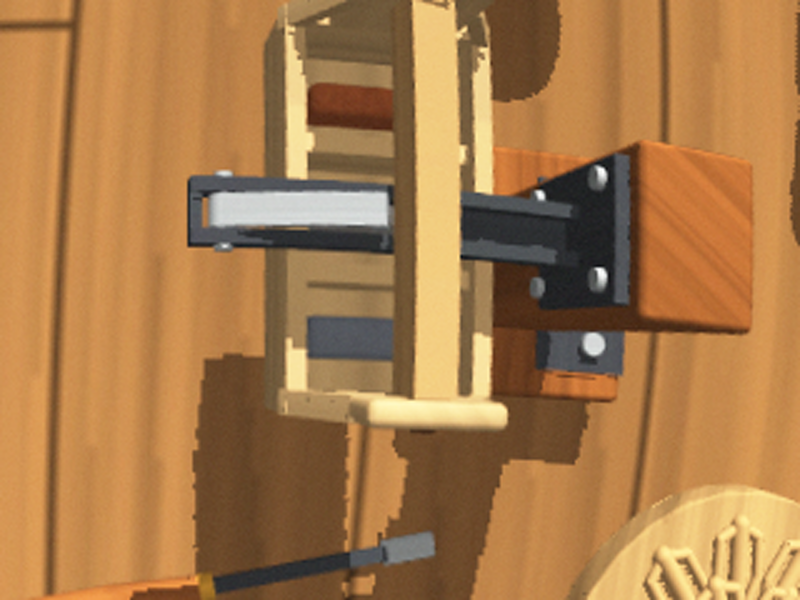

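```bash
python3 - <<'E'
from h import *
np.set_printoptions(precision=4,suppress=True)
f1=load('w1.png');f2=load('w2.png')
A=lambda x,y:ray(f1,260+(x-1)/3,80+(y-1)/3,True)
B=lambda x,y:ray(f2,240+(x-.75)/2.5,(y-.75)/2.5,True)
for n,a,b in [('tip +y',(32,293),(190,178)),('tip -y',(32,370),(190,246)),('keep +y',(250,314),(388,193)),('keep -y',(250,358),(388,229)),('cheek+y at rail',(258,290),(396,185)),('cheek-y at rail',(258,372),(396,252)),
 ('rail F end-y',(269,548),(412,398)),('rail B end-y',(322,548),(458,398)),('post F+y',(540,245),(642,143)),('post B+y',(680,252),(752,160)),('post B-y',(668,452),(752,330)),('post F-y',(527,447),(635,320)),('board -y F',(215,572),(352,408)),('board -y B',(370,572),(506,420))]:
    print(n,*tri(A(*a),B(*b)))
# direction of peg and rail from w1 on planes
for n,p,z in [('rail F top',(273,75),.215),('rail F bot',(269,545),.215),('rail B top',(326,75),.215),('rail B bot',(321,545),.215)]: print(n,(lambda o,d:o+d*(z-o[2])/d[2])(*A(*p)))
for n,p,z in [('rail F top',(393,30),.215),('rail F bot',(413,395),.215),('rail B top',(457,30),.215),('rail B bot',(459,395),.215)]: print(n,(lambda o,d:o+d*(z-o[2])/d[2])(*B(*p)))
E
```

```text
tip +y [0.4864 0.219  0.1901] [0.057217635733291416, 0.05721763573333682]
tip -y [0.4874 0.1963 0.1914] [0.27399055773369185, 0.27399055773374426]
keep +y [0.5489 0.2174 0.2006] [0.3287758223788895, 0.32877582237865594]
keep -y [0.5493 0.2053 0.2027] [0.5775484152477348, 0.5775484152475612]
cheek+y at rail [0.5526 0.2228 0.1897] [0.7418294259147495, 0.7418294259146833]
cheek-y at rail [0.5534 0.1995 0.1938] [0.2481176537872953, 0.2481176537870859]
rail F end-y [0.558  0.1527 0.2134] [0.33691623992488, 0.3369162399250909]
rail B end-y [0.5727 0.154  0.2144] [0.7169587798797842, 0.716958779879654]
post F+y [0.6264 0.2441 0.2191] [0.6756866436220694, 0.6756866436218635]
post B+y [0.6675 0.2471 0.222 ] [0.4213245874199863, 0.42132458742013984]
post B-y [0.6722 0.1897 0.221 ] [0.05169567033874372, 0.05169567033878041]
post F-y [0.6309 0.1864 0.2129] [0.06789883392019747, 0.06789883392021764]
board -y F [0.5407 0.1477 0.2192] [2.516441481418817, 2.5164414814187506]
board -y B [0.5867 0.1492 0.22  ] [0.27764836303583357, 0.2776483630360824]
rail F top [0.5503 0.2835 0.215 ]
rail F bot [0.5581 0.154  0.215 ]
rail B top [0.5643 0.2847 0.215 ]
rail B bot [0.5729 0.1548 0.215 ]
rail F top [0.5452 0.2681 0.215 ]
rail F bot [0.5575 0.1539 0.215 ]
rail B top [0.5653 0.2714 0.215 ]
rail B bot [0.5721 0.1553 0.215 ]
```

```bash
python3 -c "
from h import *
go((.5605,.2115,.25),.065)"
```

```text
d [  72.1 -116.4  100.5] a [-0.02 -0.01 -0.58] pos [0.4948 0.0913 0.3504] [-3.1412e+00 -2.0000e-04  5.4900e-02] F [-0.22  1.04 -0.09] w 0.0849 t 2.1667
```

```bash
python3 -m pendant '[{"dx":24,"dy":-33,"dz":0,"ax":0,"ay":0,"az":-0.6,"claw":24},{"dx":48,"dy":-66,"dz":10,"ax":0,"ay":0,"az":-0.6,"claw":24},{"dx":72,"dy":-99,"dz":25,"ax":0,"ay":0,"az":-0.6,"claw":24},{"dx":72,"dy":-116,"dz":50,"ax":0,"ay":0,"az":-0.6,"claw":24},{"dx":72,"dy":-116,"dz":75,"ax":0,"ay":0,"az":-0.6,"claw":24},{"dx":72,"dy":-116,"dz":90,"ax":0,"ay":0,"az":-0.6,"claw":24},{"dx":72,"dy":-116,"dz":100,"ax":0,"ay":0,"az":-0.6,"claw":24},{"dx":72,"dy":-116,"dz":100,"ax":0,"ay":0,"az":-0.6,"claw":24},{"dx":72,"dy":-116,"dz":100,"ax":0,"ay":0,"az":-0.6,"claw":24},{"dx":72,"dy":-116,"dz":100,"ax":0,"ay":0,"az":-0.6,"claw":24}]' 50; python3 -c "
from h import *
f=grab('wrist','w3.png'); go((.5605,.2115,.25),.065)
print(proj(f,observe()['position'],True))
cv2.imwrite('pics/w3c.png',cv2.resize(f['image'][200:480,180:480],None,fx=2.1,fy=2.1,interpolation=cv2.INTER_CUBIC))"
```

```text
clock: 3.0
position: [0.5611, 0.2098, 0.2515]
tool_rot: [-3.141, -0.002, 0.064]
force: [-0.1, -0.8, 0.1]
grip_width: 0.0239
d [-0.5 -1.8  1.6] a [-0.05 -0.1  -0.09] pos [0.5611 0.2097 0.2516] [-3.1407e+00 -1.7000e-03  6.3500e-02] F [-0.09  0.61  0.91] w 0.0246 t 3.05
(318.37075296147515, 313.85657003826464)
```

View pics/w3c.png

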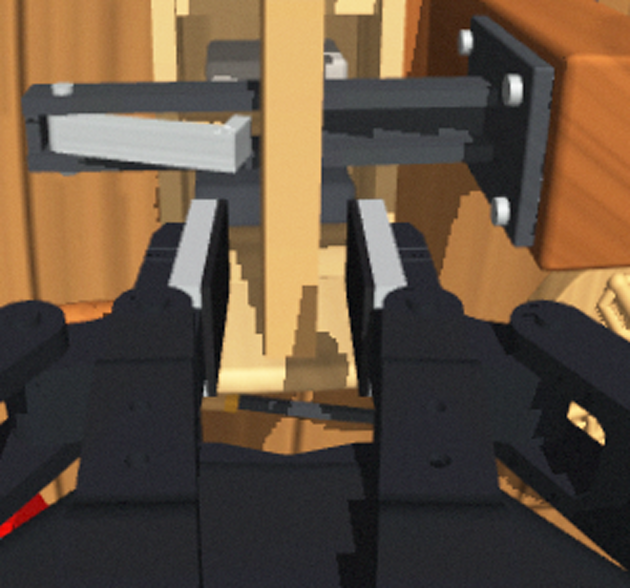

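```bash
python3 -c "
from h import *
f=load('w3.png');
q=lambda x,y,z:plane(f,180+(x-.5)/2.1,200+(y-.5)/2.1,z,True).round(4)
for y in (50,200,330): print(y,q(264.5,y,.2135),q(322,y,.2135))
print('keeper end',q(236,145,.205),q(250,140,.205)); print('cheeks',q(255,82,.19),q(255,168,.19),q(26,88,.19),q(26,170,.19))
print('pads tip',q(203,200,.2516),q(216,200,.2516),q(348,200,.2516),q(384,200,.2516))
"
```

```text
50 [0.5531 0.24   0.2135] [0.5667 0.2408 0.2135]
200 [0.5551 0.2011 0.2135] [0.5697 0.202  0.2135]
330 [0.5571 0.1616 0.2135] [0.5729 0.1626 0.2135]
keeper end [0.5469 0.2124 0.205 ] [0.5505 0.214  0.205 ]
cheeks [0.5506 0.2253 0.19  ] [0.5519 0.2002 0.19  ] [0.4858 0.2197 0.19  ] [0.4846 0.1946 0.19  ]
pads tip [0.5429 0.2175 0.2516] [0.5455 0.2176 0.2516] [0.5719 0.2193 0.2516] [0.5792 0.2197 0.2516]
```

```bash
python3 -m pendant '[{"dx":0,"dy":-2,"dz":10,"ax":0,"ay":0,"az":0,"claw":24},{"dx":0,"dy":-2,"dz":18,"ax":0,"ay":0,"az":0,"claw":24},{"dx":0,"dy":-2,"dz":26,"ax":0,"ay":0,"az":0,"claw":24},{"dx":0,"dy":-2,"dz":32,"ax":0,"ay":0,"az":0,"claw":24},{"dx":0,"dy":-2,"dz":37,"ax":0,"ay":0,"az":0,"claw":24},{"dx":0,"dy":-2,"dz":40,"ax":0,"ay":0,"az":0,"claw":24},{"dx":0,"dy":-2,"dz":40,"ax":0,"ay":0,"az":0,"claw":24},{"dx":0,"dy":-2,"dz":40,"ax":0,"ay":0,"az":0,"claw":24}]'; python3 -c "
from h import *
f=grab('wrist','w4.png'); go((.5610,.2115,.21),.065)
cv2.imwrite('pics/w4c.png',cv2.resize(f['image'][150:430,180:480],None,fx=2.1,fy=2.1,interpolation=cv2.INTER_CUBIC))"
```

```text
clock: 3.72
position: [0.5606, 0.2114, 0.2103]
tool_rot: [3.142, -0.0, 0.063]
force: [-0.4, 1.9, -0.3]
grip_width: 0.0237
d [ 0.4 -0.   0.5] a [-0.   -0.01 -0.09] pos [0.5606 0.2114 0.2105] [-3.1415e+00 -2.0000e-04  6.3300e-02] F [ 0.28 -0.83 -0.41] w 0.0243 t 3.7667
```

View pics/w4c.png

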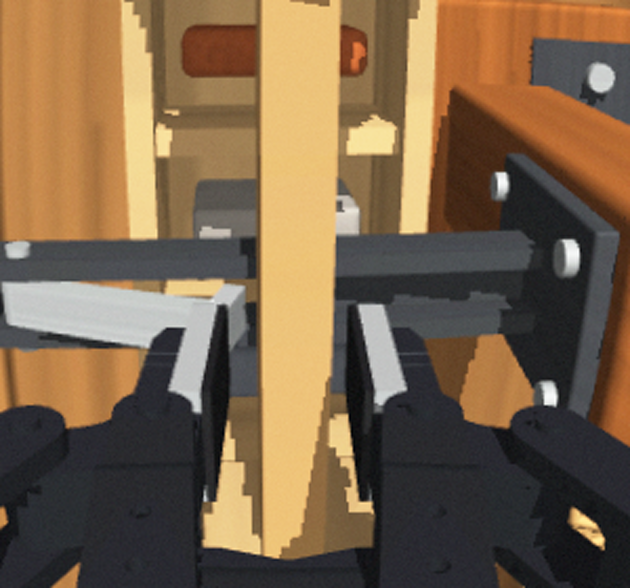

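```bash
python3 -m pendant '[{"dx":1,"dy":0,"dz":3,"ax":0,"ay":0,"az":0,"claw":24},{"dx":1,"dy":0,"dz":6,"ax":0,"ay":0,"az":0,"claw":24},{"dx":1,"dy":0,"dz":9,"ax":0,"ay":0,"az":0,"claw":24},{"dx":1,"dy":0,"dz":12,"ax":0,"ay":0,"az":0,"claw":24},{"dx":1,"dy":0,"dz":14,"ax":0,"ay":0,"az":0,"claw":24},{"dx":1,"dy":0,"dz":15,"ax":0,"ay":0,"az":0,"claw":24},{"dx":1,"dy":0,"dz":16,"ax":0,"ay":0,"az":0,"claw":24},{"dx":1,"dy":0,"dz":16,"ax":0,"ay":0,"az":0,"claw":24}]'; python3 -m pendant '[{"dx":0,"dy":0,"dz":1,"ax":0,"ay":0,"az":0,"claw":24},{"dx":0,"dy":0,"dz":1,"ax":0,"ay":0,"az":0,"claw":24},{"dx":0,"dy":0,"dz":1,"ax":0,"ay":0,"az":0,"claw":24}]'
```

```text
clock: 4.43
position: [0.5619, 0.2115, 0.1943]
tool_rot: [-3.141, -0.001, 0.063]
force: [3.6, -0.7, 6.2]
grip_width: 0.024
clock: 4.68
position: [0.5619, 0.2116, 0.1935]
tool_rot: [-3.141, -0.001, 0.063]
force: [3.1, -0.2, 6.2]
grip_width: 0.0239
```

```bash
for i in 1 ; do python3 -m pendant '[{"dx":0,"dy":0,"dz":1,"ax":0,"ay":0,"az":0,"claw":24},{"dx":0,"dy":0,"dz":1,"ax":0,"ay":0,"az":0,"claw":24},{"dx":0,"dy":0,"dz":1,"ax":0,"ay":0,"az":0,"claw":24}]'; python3 -m pendant '[{"dx":0,"dy":0,"dz":0.5,"ax":0,"ay":0,"az":0,"claw":24},{"dx":0,"dy":0,"dz":0.5,"ax":0,"ay":0,"az":0,"claw":24},{"dx":0,"dy":0,"dz":0.5,"ax":0,"ay":0,"az":0,"claw":24}]'; python3 -m pendant '[{"dx":0,"dy":0,"dz":0.5,"ax":0,"ay":0,"az":0,"claw":24},{"dx":0,"dy":0,"dz":0.5,"ax":0,"ay":0,"az":0,"claw":24},{"dx":0,"dy":0,"dz":0.5,"ax":0,"ay":0,"az":0,"claw":24}]'; done
```

```text
clock: 4.93
position: [0.5619, 0.2116, 0.1925]
tool_rot: [-3.141, -0.001, 0.063]
force: [4.1, 0.9, 6.4]
grip_width: 0.0241
clock: 5.18
position: [0.562, 0.2115, 0.192]
tool_rot: [-3.141, -0.001, 0.063]
force: [4.1, 0.5, 6.4]
grip_width: 0.0239
clock: 5.43
position: [0.562, 0.2115, 0.1916]
tool_rot: [-3.141, -0.001, 0.063]
force: [2.9, 0.3, 8.8]
grip_width: 0.0241
```

```bash
python3 -m pendant '[{"dx":0,"dy":0,"dz":0.3,"ax":0,"ay":0,"az":0,"claw":24},{"dx":0,"dy":0,"dz":0.3,"ax":0,"ay":0,"az":0,"claw":24},{"dx":0,"dy":0,"dz":0.3,"ax":0,"ay":0,"az":0,"claw":24}]';python3 -m pendant '[{"dx":0,"dy":0,"dz":0.3,"ax":0,"ay":0,"az":0,"claw":24},{"dx":0,"dy":0,"dz":0.3,"ax":0,"ay":0,"az":0,"claw":24},{"dx":0,"dy":0,"dz":0.3,"ax":0,"ay":0,"az":0,"claw":24}]'; python3 -c "
from h import *
f=grab('wrist','w5.png')
cv2.imwrite('pics/w5c.png',cv2.resize(f['image'][150:430,180:480],None,fx=2.1,fy=2.1,interpolation=cv2.INTER_CUBIC))"
```

```text
clock: 5.68
position: [0.562, 0.2116, 0.1915]
tool_rot: [-3.141, -0.001, 0.063]
force: [2.1, -0.3, 10.0]
grip_width: 0.0241
clock: 5.93
position: [0.562, 0.2116, 0.1914]
tool_rot: [-3.141, -0.001, 0.063]
force: [1.7, -0.5, 13.7]
grip_width: 0.0241
```

View pics/w5c.png

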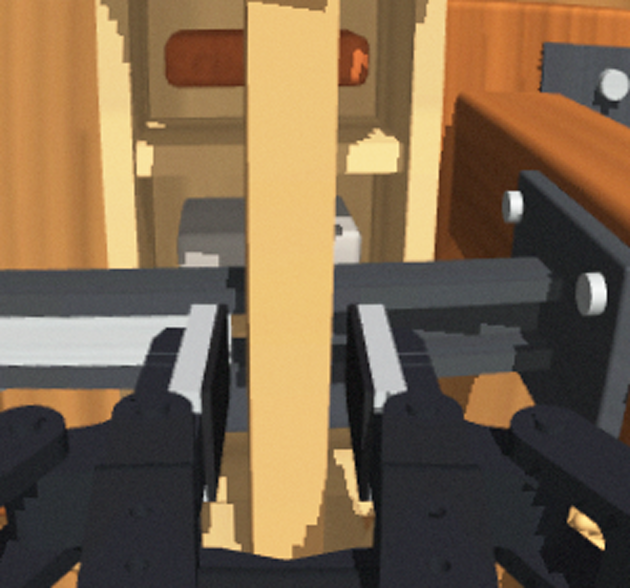

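```bash
python3 -m pendant '[{"dx":0,"dy":0,"dz":-0.2,"ax":0,"ay":0,"az":0,"claw":21},{"dx":0,"dy":0,"dz":-0.2,"ax":0,"ay":0,"az":0,"claw":21},{"dx":0,"dy":0,"dz":-0.2,"ax":0,"ay":0,"az":0,"claw":21}]' 40
```

```text
clock: 6.23
position: [0.5615, 0.2116, 0.1915]
tool_rot: [-3.141, -0.0, 0.063]
force: [-1.5, -0.7, 14.2]
grip_width: 0.0208
```

```bash
python3 -m pendant '[{"dx":0,"dy":0,"dz":-0.1,"ax":0,"ay":0,"az":0,"claw":18},{"dx":0,"dy":0,"dz":-0.1,"ax":0,"ay":0,"az":0,"claw":18},{"dx":0,"dy":0,"dz":-0.1,"ax":0,"ay":0,"az":0,"claw":18}]' 40
```

```text
clock: 6.48
position: [0.561, 0.2116, 0.1914]
tool_rot: [-3.141, 0.001, 0.063]
force: [-4.4, -0.5, 15.2]
grip_width: 0.0181
```

```bash
python3 -m pendant '[{"dx":0,"dy":0,"dz":-0.4,"ax":0,"ay":0,"az":0,"claw":16},{"dx":0,"dy":0,"dz":-0.4,"ax":0,"ay":0,"az":0,"claw":16},{"dx":0,"dy":0,"dz":-0.4,"ax":0,"ay":0,"az":0,"claw":16}]' 40
```

```text
clock: 6.73
position: [0.5608, 0.2116, 0.1915]
tool_rot: [-3.141, 0.001, 0.064]
force: [-4.3, -0.4, 11.6]
grip_width: 0.0157
```

```bash
python3 -m pendant '[{"dx":0,"dy":0,"dz":-0.2,"ax":0,"ay":0,"az":0,"claw":10},{"dx":0,"dy":0,"dz":-0.2,"ax":0,"ay":0,"az":0,"claw":10},{"dx":0,"dy":0,"dz":-0.2,"ax":0,"ay":0,"az":0,"claw":10},{"dx":0,"dy":0,"dz":-0.2,"ax":0,"ay":0,"az":0,"claw":10}]' 40
```

```text
clock: 7.07
position: [0.5609, 0.2116, 0.1917]
tool_rot: [-3.141, 0.001, 0.064]
force: [-4.3, -0.4, 10.4]
grip_width: 0.013
```

```bash
python3 -m pendant '[{"dx":-1,"dy":0,"dz":0,"ax":0,"ay":0,"az":0,"claw":10},{"dx":-2,"dy":0,"dz":0,"ax":0,"ay":0,"az":0,"claw":10},{"dx":-3,"dy":0,"dz":0,"ax":0,"ay":0,"az":0,"claw":10},{"dx":-4,"dy":0,"dz":0,"ax":0,"ay":0,"az":0,"claw":10},{"dx":-4,"dy":0,"dz":0,"ax":0,"ay":0,"az":0,"claw":10}]' 60
```

```text
clock: 7.48
position: [0.5584, 0.2114, 0.1921]
tool_rot: [-3.141, -0.002, 0.063]
force: [6.3, 0.4, 6.6]
grip_width: 0.0129
```

```bash
python3 -m pendant '[{"dx":0,"dy":0,"dz":0.4,"ax":0,"ay":0,"az":0,"claw":10},{"dx":0,"dy":0,"dz":0.4,"ax":0,"ay":0,"az":0,"claw":10},{"dx":0,"dy":0,"dz":0.4,"ax":0,"ay":0,"az":0,"claw":10}]' 60;  python3 -c "
from h import *
f=grab('wrist','w6.png')
cv2.imwrite('pics/w6c.png',cv2.resize(f['image'][150:430,180:480],None,fx=2.1,fy=2.1,interpolation=cv2.INTER_CUBIC))
f=grab('side','s6.png')
cv2.imwrite('pics/s6c.png',cv2.resize(f['image'][100:220,260:400],None,fx=5,fy=5,interpolation=cv2.INTER_CUBIC))"
```

```text
clock: 7.73
position: [0.5584, 0.2114, 0.192]
tool_rot: [-3.141, -0.002, 0.063]
force: [5.1, 0.0, 11.9]
grip_width: 0.0127
```

View pics/w6c.png

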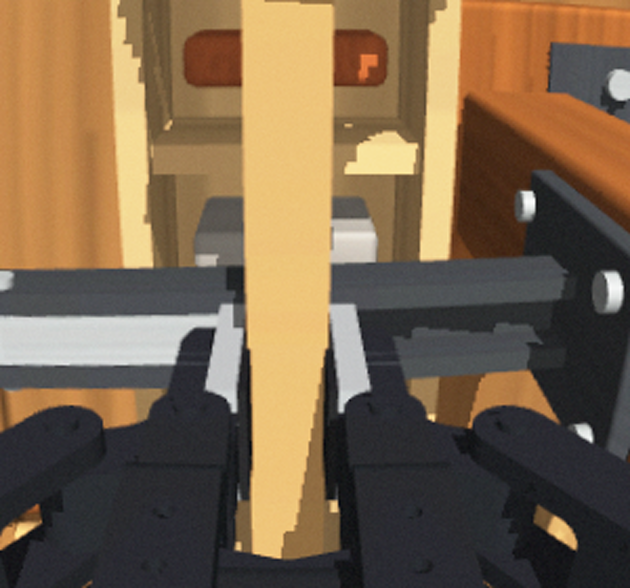

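View pics/s6c.png

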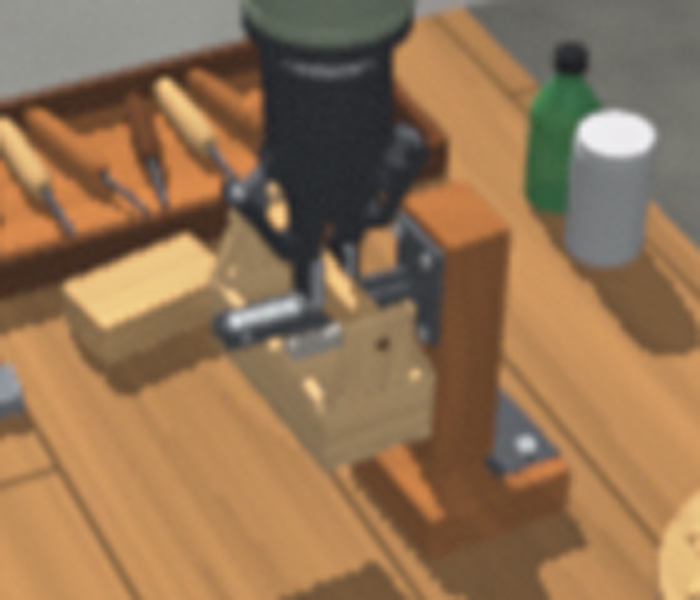

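The side view shows the keeper down in the peg with the fingers around the rail, and the wrist view shows it flush between the cheeks (crop row ≈340). Drawing on, with force watched at each step.

```bash
python3 -m pendant '[{"dx":-1,"dy":0,"dz":-0.1,"ax":0,"ay":0,"az":0,"claw":10},{"dx":-2,"dy":0,"dz":-0.1,"ax":0,"ay":0,"az":0,"claw":10},{"dx":-3,"dy":0,"dz":-0.2,"ax":0,"ay":0,"az":0,"claw":10},{"dx":-4,"dy":0,"dz":-0.2,"ax":0,"ay":0,"az":0,"claw":10},{"dx":-4,"dy":0,"dz":-0.2,"ax":0,"ay":0,"az":0,"claw":10}]' 60
```

```text
clock: 8.25
position: [0.5549, 0.2112, 0.1923]
tool_rot: [-3.141, -0.003, 0.063]
force: [7.7, -0.4, 11.2]
grip_width: 0.013
```

```bash
python3 -m pendant '[{"dx":-1,"dy":0,"dz":-0.1,"ax":0,"ay":0,"az":0,"claw":10},{"dx":-2,"dy":0,"dz":-0.1,"ax":0,"ay":0,"az":0,"claw":10},{"dx":-3,"dy":0,"dz":-0.2,"ax":0,"ay":0,"az":0,"claw":10},{"dx":-4,"dy":0,"dz":-0.3,"ax":0,"ay":0,"az":0,"claw":10},{"dx":-5,"dy":0,"dz":-0.4,"ax":0,"ay":0,"az":0,"claw":10},{"dx":-5,"dy":0,"dz":-0.4,"ax":0,"ay":0,"az":0,"claw":10}]' 60
```

```text
clock: 8.75
position: [0.55, 0.2109, 0.1928]
tool_rot: [-3.141, -0.004, 0.063]
force: [7.7, 0.4, 10.9]
grip_width: 0.0127
```

```bash
python3 -m pendant '[{"dx":-2,"dy":0,"dz":-0.2,"ax":0,"ay":0,"az":0,"claw":10},{"dx":-4,"dy":0,"dz":-0.3,"ax":0,"ay":0,"az":0,"claw":10},{"dx":-6,"dy":0,"dz":-0.5,"ax":0,"ay":0,"az":0,"claw":10},{"dx":-8,"dy":0,"dz":-0.7,"ax":0,"ay":0,"az":0,"claw":10},{"dx":-10,"dy":0,"dz":-0.9,"ax":0,"ay":0,"az":0,"claw":10},{"dx":-10,"dy":0,"dz":-0.9,"ax":0,"ay":0,"az":0,"claw":10}]' 60
```

```text
clock: 9.25
position: [0.5398, 0.2102, 0.1937]
tool_rot: [-3.141, -0.003, 0.063]
force: [6.2, 0.5, 12.8]
grip_width: 0.0129
```

Good. Rise ≈0.09 per mm; continuing with slightly more lift.

```bash
python3 -m pendant '[{"dx":-2,"dy":0,"dz":-0.3,"ax":0,"ay":0,"az":0,"claw":10},{"dx":-4,"dy":0,"dz":-0.6,"ax":0,"ay":0,"az":0,"claw":10},{"dx":-6,"dy":0,"dz":-0.8,"ax":0,"ay":0,"az":0,"claw":10},{"dx":-8,"dy":0,"dz":-1,"ax":0,"ay":0,"az":0,"claw":10},{"dx":-10,"dy":0,"dz":-1.2,"ax":0,"ay":0,"az":0,"claw":10},{"dx":-10,"dy":0,"dz":-1.2,"ax":0,"ay":0,"az":0,"claw":10}]' 60
```

```text
clock: 9.75
position: [0.5296, 0.2096, 0.1947]
tool_rot: [-3.141, -0.003, 0.063]
force: [5.8, 0.8, 11.0]
grip_width: 0.0129
```

```bash
python3 -m pendant '[{"dx":-2,"dy":0,"dz":-0.2,"ax":0,"ay":0,"az":0,"claw":10},{"dx":-4,"dy":0,"dz":-0.4,"ax":0,"ay":0,"az":0,"claw":10},{"dx":-6,"dy":0,"dz":-0.6,"ax":0,"ay":0,"az":0,"claw":10},{"dx":-8,"dy":0,"dz":-0.8,"ax":0,"ay":0,"az":0,"claw":10},{"dx":-10,"dy":0,"dz":-1,"ax":0,"ay":0,"az":0,"claw":10},{"dx":-10,"dy":0,"dz":-1,"ax":0,"ay":0,"az":0,"claw":10}]' 60
```

```text
clock: 10.25
position: [0.52, 0.2091, 0.196]
tool_rot: [-3.14, -0.004, 0.063]
force: [8.3, 0.3, 11.6]
grip_width: 0.0126
```

```bash
python3 -m pendant '[{"dx":-2,"dy":0,"dz":-0.2,"ax":0,"ay":0,"az":0,"claw":10},{"dx":-4,"dy":0,"dz":-0.4,"ax":0,"ay":0,"az":0,"claw":10},{"dx":-6,"dy":0,"dz":-0.7,"ax":0,"ay":0,"az":0,"claw":10},{"dx":-8,"dy":0,"dz":-0.9,"ax":0,"ay":0,"az":0,"claw":10},{"dx":-10,"dy":0,"dz":-1.2,"ax":0,"ay":0,"az":0,"claw":10},{"dx":-10,"dy":0,"dz":-1.2,"ax":0,"ay":0,"az":0,"claw":10}]' 60
```

```text
clock: 10.75
position: [0.5099, 0.2084, 0.1972]
tool_rot: [-3.14, -0.004, 0.063]
force: [6.8, -0.2, 12.3]
grip_width: 0.0129
```

```bash
python3 -m pendant '[{"dx":-2,"dy":0,"dz":-0.2,"ax":0,"ay":0,"az":0,"claw":10},{"dx":-4,"dy":0,"dz":-0.4,"ax":0,"ay":0,"az":0,"claw":10},{"dx":-6,"dy":0,"dz":-0.7,"ax":0,"ay":0,"az":0,"claw":10},{"dx":-8,"dy":0,"dz":-0.9,"ax":0,"ay":0,"az":0,"claw":10},{"dx":-10,"dy":0,"dz":-1.2,"ax":0,"ay":0,"az":0,"claw":10},{"dx":-10,"dy":0,"dz":-1.2,"ax":0,"ay":0,"az":0,"claw":10}]' 60
```

```text
clock: 11.25
position: [0.4997, 0.2078, 0.1982]
tool_rot: [-3.141, -0.003, 0.063]
force: [6.7, 0.4, 10.7]
grip_width: 0.0127
```

```bash
python3 -m pendant '[{"dx":-2,"dy":0,"dz":-0.2,"ax":0,"ay":0,"az":0,"claw":10},{"dx":-4,"dy":0,"dz":-0.4,"ax":0,"ay":0,"az":0,"claw":10},{"dx":-6,"dy":0,"dz":-0.7,"ax":0,"ay":0,"az":0,"claw":10},{"dx":-8,"dy":0,"dz":-0.9,"ax":0,"ay":0,"az":0,"claw":10},{"dx":-10,"dy":0,"dz":-1.2,"ax":0,"ay":0,"az":0,"claw":10},{"dx":-10,"dy":0,"dz":-1.2,"ax":0,"ay":0,"az":0,"claw":10}]' 60
```

```text
clock: 11.75
position: [0.4876, 0.2067, 0.198]
tool_rot: [3.141, 0.002, 0.064]
force: [-0.1, -1.0, -4.6]
grip_width: 0.0128
```

```bash
python3 -m pendant '[{"dx":-2,"dy":0,"dz":-0.3,"ax":0,"ay":0,"az":0,"claw":10},{"dx":-4,"dy":0,"dz":-0.6,"ax":0,"ay":0,"az":0,"claw":10},{"dx":-6,"dy":0,"dz":-1,"ax":0,"ay":0,"az":0,"claw":10},{"dx":-8,"dy":0,"dz":-1.2,"ax":0,"ay":0,"az":0,"claw":10},{"dx":-10,"dy":0,"dz":-1.5,"ax":0,"ay":0,"az":0,"claw":10},{"dx":-10,"dy":0,"dz":-1.5,"ax":0,"ay":0,"az":0,"claw":10}]' 60
```

```text
clock: 12.25
position: [0.4783, 0.2062, 0.2001]
tool_rot: [-3.142, 0.0, 0.064]
force: [-0.6, -0.3, -5.4]
grip_width: 0.0126
```

```bash
python3 -m pendant '[{"dx":-5,"dy":0,"dz":0,"ax":0,"ay":0,"az":0,"claw":10},{"dx":-12,"dy":0,"dz":0,"ax":0,"ay":0,"az":0,"claw":10},{"dx":-20,"dy":0,"dz":0,"ax":0,"ay":0,"az":0,"claw":10},{"dx":-30,"dy":0,"dz":0,"ax":0,"ay":0,"az":0,"claw":10},{"dx":-40,"dy":0,"dz":0,"ax":0,"ay":0,"az":0,"claw":10},{"dx":-48,"dy":0,"dz":0,"ax":0,"ay":0,"az":0,"claw":10},{"dx":-48,"dy":0,"dz":0,"ax":0,"ay":0,"az":0,"claw":10},{"dx":-48,"dy":0,"dz":0,"ax":0,"ay":0,"az":0,"claw":10}]' 60; python3 -c "
from h import *
f=grab('wrist','w7.png')
f=grab('side','s7.png')
cv2.imwrite('pics/s7c.png',cv2.resize(f['image'][100:220,260:400],None,fx=5,fy=5,interpolation=cv2.INTER_CUBIC))"
```

```text
clock: 12.92
position: [0.4305, 0.2035, 0.2003]
tool_rot: [-3.141, -0.0, 0.064]
force: [-0.2, -0.3, -5.1]
grip_width: 0.013
```

View pics/w7.png

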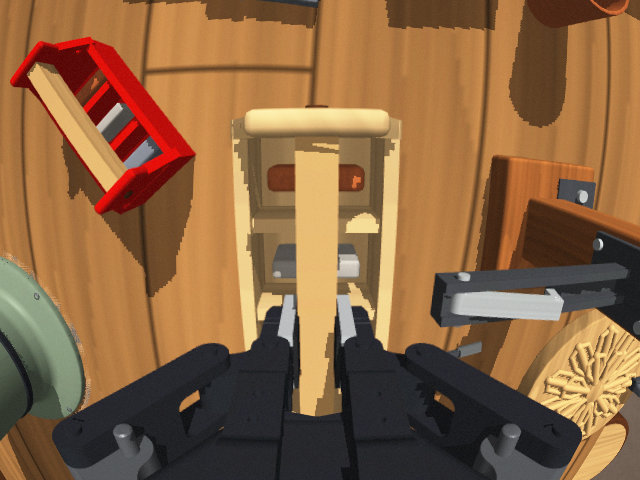

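View pics/s7c.png

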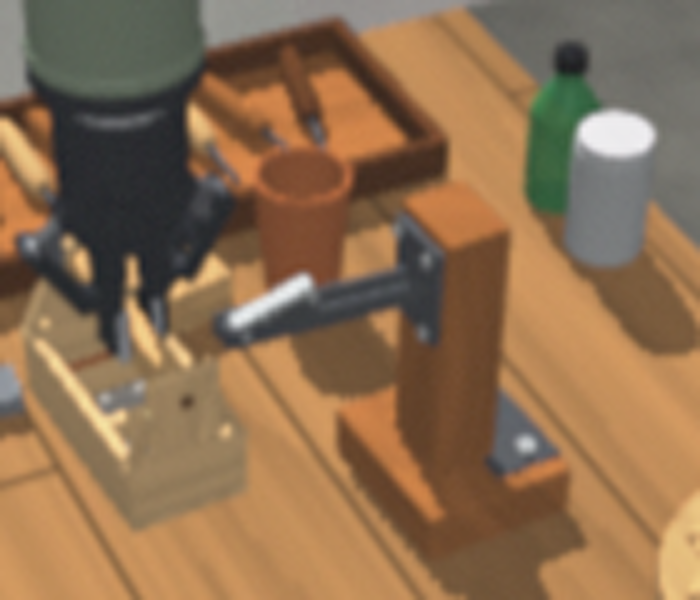

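Both pictures show the caddy off the peg, hanging level in the jaws, and the keeper standing up again. Next: the carry to the mat.

```bash
python3 -c "
from h import *
go((.564,-.2555,.2),.05)"
```

```text
d [1.035e+02 4.664e+02 1.000e-01] a [-0.01 -0.03  0.77] pos [0.4311 0.2034 0.2002] [-3.1414e+00 -6.0000e-04  6.3500e-02] F [ 0.17  0.66 -4.53] w 0.0126 t 13.0167
```

```bash
python3 -m pendant '[{"dx":-2,"dy":10,"dz":-3,"ax":0,"ay":0,"az":0,"claw":10},{"dx":-3,"dy":28,"dz":-8,"ax":0,"ay":0,"az":0,"claw":10},{"dx":-3,"dy":50,"dz":-14,"ax":0,"ay":0,"az":0,"claw":10},{"dx":-3,"dy":75,"dz":-20,"ax":0,"ay":0,"az":0,"claw":10},{"dx":0,"dy":100,"dz":-20,"ax":0,"ay":0,"az":0,"claw":10},{"dx":4,"dy":125,"dz":-20,"ax":0,"ay":0,"az":0,"claw":10},{"dx":12,"dy":150,"dz":-20,"ax":0,"ay":0,"az":0,"claw":10},{"dx":20,"dy":175,"dz":-20,"ax":0,"ay":0,"az":0,"claw":10},{"dx":28,"dy":195,"dz":-20,"ax":0,"ay":0,"az":0,"claw":10},{"dx":35,"dy":210,"dz":-20,"ax":0,"ay":0,"az":0,"claw":10}]'; python3 -m pendant '[{"dx":5,"dy":20,"dz":0,"ax":0,"ay":0,"az":0,"claw":10},{"dx":12,"dy":45,"dz":0,"ax":0,"ay":0,"az":0,"claw":10},{"dx":19,"dy":70,"dz":0,"ax":0,"ay":0,"az":0,"claw":10},{"dx":26,"dy":95,"dz":0,"ax":0,"ay":0,"az":0.7,"claw":10},{"dx":33,"dy":120,"dz":0,"ax":0,"ay":0,"az":0.7,"claw":10},{"dx":40,"dy":145,"dz":0,"ax":0,"ay":0,"az":0.7,"claw":10},{"dx":47,"dy":170,"dz":0,"ax":0,"ay":0,"az":0.7,"claw":10},{"dx":54,"dy":195,"dz":0,"ax":0,"ay":0,"az":0.7,"claw":10},{"dx":60,"dy":215,"dz":0,"ax":0,"ay":0,"az":0.7,"claw":10},{"dx":65,"dy":230,"dz":0,"ax":0,"ay":0,"az":0.7,"claw":10}]'; python3 -c "
from h import *
go((.564,-.2555,.2),.05)"
```

```text
clock: 13.85
position: [0.4794, -0.0069, 0.2202]
tool_rot: [3.141, -0.0, 0.061]
force: [0.5, 0.0, -4.3]
grip_width: 0.0129
clock: 14.68
position: [0.5582, -0.2325, 0.2199]
tool_rot: [3.141, 0.0, 0.049]
force: [0.2, 0.2, -5.1]
grip_width: 0.013
d [ 4.6 23.2 20. ] a [ 0.05  0.02 -0.04] pos [ 0.5582 -0.2325  0.2199] [3.1407e+00 3.0000e-04 4.9300e-02] F [ 0.22  0.19 -5.08] w 0.013 t 14.6833
```

```bash
python3 -m pendant '[{"dx":3,"dy":12,"dz":10,"ax":0,"ay":0,"az":0,"claw":10},{"dx":4,"dy":22,"dz":25,"ax":0,"ay":0,"az":0,"claw":10},{"dx":4,"dy":22,"dz":45,"ax":0,"ay":0,"az":0,"claw":10},{"dx":4,"dy":22,"dz":65,"ax":0,"ay":0,"az":0,"claw":10},{"dx":4,"dy":22,"dz":85,"ax":0,"ay":0,"az":0,"claw":10},{"dx":4,"dy":22,"dz":100,"ax":0,"ay":0,"az":0,"claw":10},{"dx":4,"dy":22,"dz":112,"ax":0,"ay":0,"az":0,"claw":10},{"dx":4,"dy":22,"dz":118,"ax":0,"ay":0,"az":0,"claw":10},{"dx":4,"dy":22,"dz":120,"ax":0,"ay":0,"az":0,"claw":10},{"dx":4,"dy":22,"dz":120,"ax":0,"ay":0,"az":0,"claw":10}]'; python3 -c "
from h import *
go((.564,-.2555,.079),.05)
for n in('side','top','wrist'): grab(n,n+'8.png')"
```

```text
clock: 15.52
position: [0.5635, -0.2515, 0.0999]
tool_rot: [3.142, 0.0, 0.051]
force: [-0.8, -1.2, -4.3]
grip_width: 0.0128
d [ 0.3  4.  20.9] a [0.   0.01 0.07] pos [ 0.5635 -0.2515  0.0999] [3.1415e+00 2.0000e-04 5.1200e-02] F [-0.82 -1.23 -4.34] w 0.0128 t 15.5167
```

View pics/side8.png

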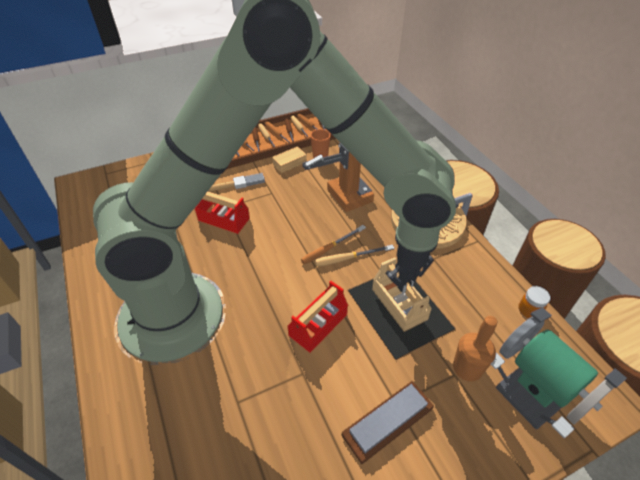

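View pics/wrist8.png

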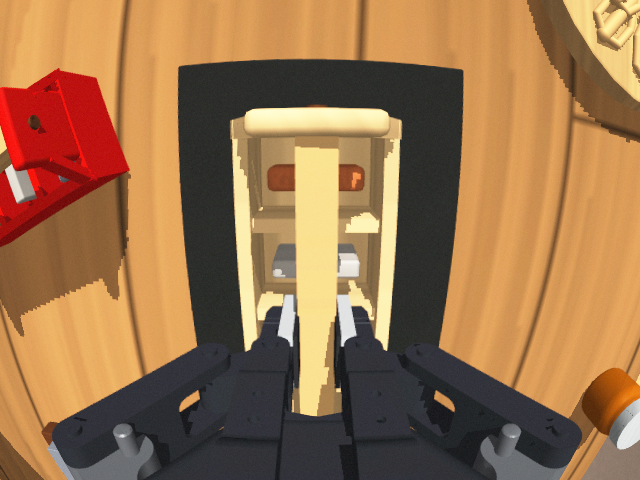

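The wrist view shows the caddy over the mat, square to it, with the mat's edges at columns 180–463. Lowering gently.

```bash
python3 -m pendant '[{"dx":0,"dy":1,"dz":3,"ax":0,"ay":0,"az":0,"claw":10},{"dx":0,"dy":3,"dz":7,"ax":0,"ay":0,"az":0,"claw":10},{"dx":0,"dy":4,"dz":11,"ax":0,"ay":0,"az":0,"claw":10},{"dx":0,"dy":4,"dz":14,"ax":0,"ay":0,"az":0,"claw":10},{"dx":0,"dy":4,"dz":16,"ax":0,"ay":0,"az":0,"claw":10},{"dx":0,"dy":4,"dz":17,"ax":0,"ay":0,"az":0,"claw":10},{"dx":0,"dy":4,"dz":17,"ax":0,"ay":0,"az":0,"claw":10}]'; python3 -m pendant '[{"dx":0,"dy":0,"dz":0.5,"ax":0,"ay":0,"az":0,"claw":10},{"dx":0,"dy":0,"dz":1,"ax":0,"ay":0,"az":0,"claw":10},{"dx":0,"dy":0,"dz":1.5,"ax":0,"ay":0,"az":0,"claw":10},{"dx":0,"dy":0,"dz":1.5,"ax":0,"ay":0,"az":0,"claw":10},{"dx":0,"dy":0,"dz":1.5,"ax":0,"ay":0,"az":0,"claw":10}]'
```

```text
clock: 16.25
position: [0.5636, -0.2553, 0.0827]
tool_rot: [-3.141, 0.0, 0.051]
force: [1.2, 0.0, -4.2]
grip_width: 0.0127
clock: 16.67
position: [0.5638, -0.2553, 0.0816]
tool_rot: [3.142, -0.0, 0.051]
force: [-0.8, -0.3, -4.6]
grip_width: 0.0127
```

```bash
python3 -m pendant '[{"dx":0,"dy":0,"dz":0.5,"ax":0,"ay":0,"az":0,"claw":10},{"dx":0,"dy":0,"dz":1,"ax":0,"ay":0,"az":0,"claw":10},{"dx":0,"dy":0,"dz":1.5,"ax":0,"ay":0,"az":0,"claw":10},{"dx":0,"dy":0,"dz":1.5,"ax":0,"ay":0,"az":0,"claw":10}]'
```

```text
clock: 17.0
position: [0.5638, -0.2553, 0.0799]
tool_rot: [3.142, 0.0, 0.051]
force: [-0.6, 0.6, -5.0]
grip_width: 0.0127
```

```bash
python3 -m pendant '[{"dx":0,"dy":0,"dz":0.5,"ax":0,"ay":0,"az":0,"claw":10},{"dx":0,"dy":0,"dz":1,"ax":0,"ay":0,"az":0,"claw":10},{"dx":0,"dy":0,"dz":1,"ax":0,"ay":0,"az":0,"claw":10},{"dx":0,"dy":0,"dz":1,"ax":0,"ay":0,"az":0,"claw":10}]'
```

```text
clock: 17.33
position: [0.5638, -0.2557, 0.0794]
tool_rot: [3.141, -0.0, 0.051]
force: [-2.7, -1.8, 4.6]
grip_width: 0.0128
```

```bash
python3 -m pendant '[{"dx":0,"dy":0,"dz":0.5,"ax":0,"ay":0,"az":0,"claw":10},{"dx":0,"dy":0,"dz":1,"ax":0,"ay":0,"az":0,"claw":10},{"dx":0,"dy":0,"dz":1,"ax":0,"ay":0,"az":0,"claw":10},{"dx":0,"dy":0,"dz":1,"ax":0,"ay":0,"az":0,"claw":10}]'
```

```text
clock: 17.67
position: [0.5636, -0.2557, 0.0793]
tool_rot: [3.142, -0.0, 0.051]
force: [-8.8, 2.0, 22.2]
grip_width: 0.0133
```

```bash
python3 -m pendant '[{"dx":0,"dy":0,"dz":-1.2,"ax":0,"ay":0,"az":0,"claw":10},{"dx":0,"dy":0,"dz":-1.2,"ax":0,"ay":0,"az":0,"claw":14},{"dx":0,"dy":0,"dz":-1.2,"ax":0,"ay":0,"az":0,"claw":17},{"dx":0,"dy":0,"dz":-1.2,"ax":0,"ay":0,"az":0,"claw":22},{"dx":0,"dy":0,"dz":-1.2,"ax":0,"ay":0,"az":0,"claw":28},{"dx":0,"dy":0,"dz":-1.2,"ax":0,"ay":0,"az":0,"claw":28},{"dx":0,"dy":0,"dz":-1.2,"ax":0,"ay":0,"az":0,"claw":28}]'
```

```text
clock: 18.25
position: [0.5638, -0.2553, 0.0791]
tool_rot: [3.142, 0.0, 0.051]
force: [0.2, 0.1, 0.9]
grip_width: 0.028
```

```bash
python3 -m pendant '[{"dx":0,"dy":0,"dz":-4,"ax":0,"ay":0,"az":0,"claw":28},{"dx":0,"dy":0,"dz":-10,"ax":0,"ay":0,"az":0,"claw":28},{"dx":0,"dy":0,"dz":-20,"ax":0,"ay":0,"az":0,"claw":28},{"dx":0,"dy":0,"dz":-35,"ax":0,"ay":0,"az":0,"claw":28},{"dx":0,"dy":0,"dz":-60,"ax":0,"ay":0,"az":0,"claw":28},{"dx":0,"dy":0,"dz":-90,"ax":0,"ay":0,"az":0,"claw":28},{"dx":0,"dy":0,"dz":-120,"ax":0,"ay":0,"az":0,"claw":28},{"dx":0,"dy":0,"dz":-145,"ax":0,"ay":0,"az":0,"claw":28},{"dx":0,"dy":0,"dz":-150,"ax":0,"ay":0,"az":0,"claw":28},{"dx":0,"dy":0,"dz":-150,"ax":0,"ay":0,"az":0,"claw":28}]'; python3 -c "
from h import *
for n in('side','top','wrist'): grab(n,n+'9.png')"
```

```text
clock: 19.08
position: [0.5645, -0.2557, 0.2319]
tool_rot: [3.14, -0.004, 0.051]
force: [-0.3, -0.5, -0.6]
grip_width: 0.0279
```

View pics/side9.png

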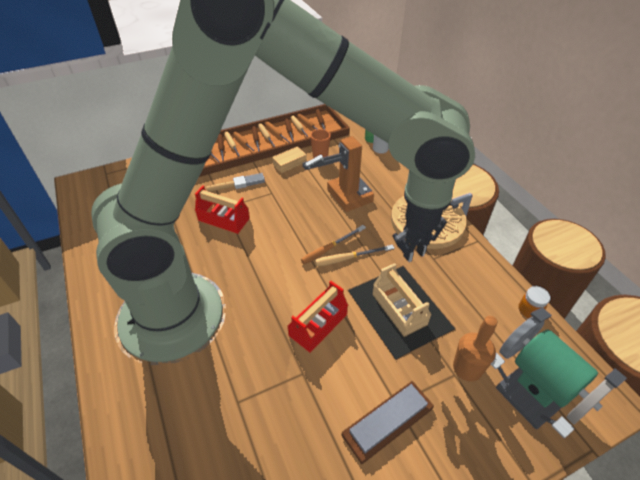

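View pics/wrist9.png

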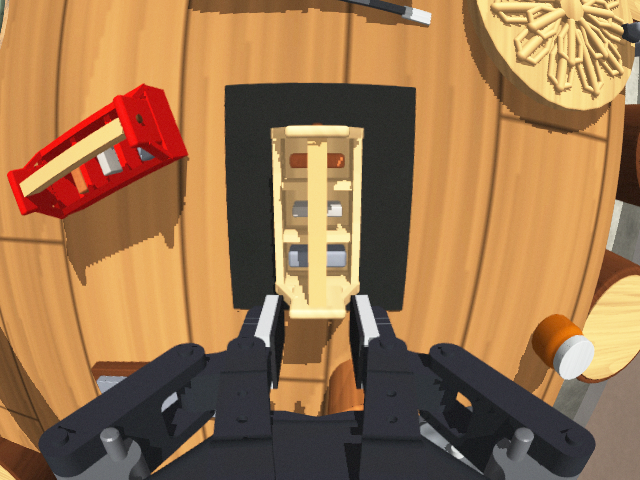

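View pics/top9.png

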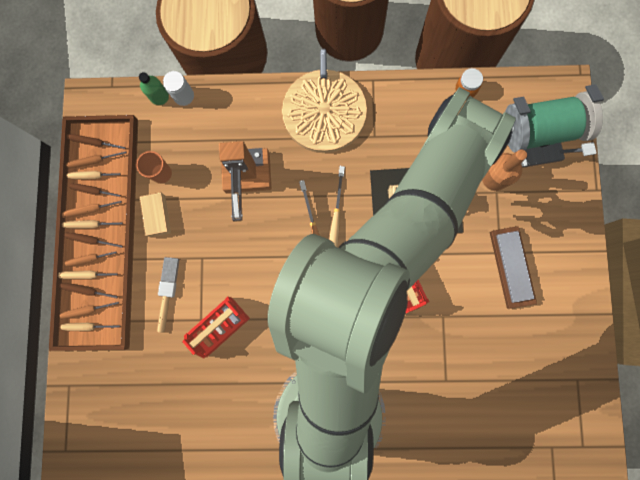

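```bash
python3 -c "
from h import *
f=load('wrist9.png'); P=lambda u,v,z:plane(f,u,v,z,True).round(4)
mt=[P(225,87,.004),P(415,88,.004),P(233,308,.004),P(404,310,.004)]; print(mt,np.mean(mt,0))
b=[P(318,126,.108),P(318,317,.108)];print('boards',b,np.mean(b,0))
print('rail',P(309,220,.108),P(328,220,.108)); print('tray',P(272,130,.05),P(364,130,.05),P(276,290,.05),P(358,290,.05))
d=cv2.absdiff(load('side0.png')['image'],load('side9.png')['image']).max(2)
for n,(u,v) in dict(gouge=(350,248),mallet=(478,350),stone=(388,420),offcut=(290,158),brush=(240,183),pot=(318,138)).items(): print(n,d[v-12:v+12,u-18:u+18].mean())
"
```

```text
[array([ 0.466 , -0.1331,  0.004 ]), array([ 0.6538, -0.1242,  0.004 ]), array([ 0.4748, -0.3694,  0.004 ]), array([ 0.6664, -0.3624,  0.004 ])] [ 0.56525  -0.247275  0.004   ]
boards [array([ 0.5597, -0.1738,  0.108 ]), array([ 0.5672, -0.3201,  0.108 ])] [ 0.56345 -0.24695  0.108  ]
rail [ 0.5566 -0.2418  0.108 ] [ 0.5704 -0.2411  0.108 ]
tray [ 0.5206 -0.1769  0.05  ] [ 0.5993 -0.1729  0.05  ] [ 0.5278 -0.3239  0.05  ] [ 0.6052 -0.32    0.05  ]
gouge 19.53009259259259
mallet 7.626157407407407
stone 4.201388888888889
offcut 6.931712962962963
brush 4.079861111111111
pot 19.984953703703702
```

```bash
python3 -c "
from workcell import job_done,observe
print(job_done()); print(observe()['clock'])"
```

```text
the job is handed in; nothing more can be done
None
the job is handed in; nothing more can be done
```

The plywood caddy is off the peg and standing upright on the mat, and I handed the job in at about 19 s; no verdict was reported.

**Press and draw:** I gripped the rail while the front fingertip held the keeper flush on the cheeks. I then drew the caddy off along the peg, which rises by about 0.1 rad. The highest reading in that phase was about 15–16 N on the wrist against the 22 N limit. It was read only at the end of each move, so a brief higher peak would not have shown.

**Last checks:**
- **Position:** the middle of the caddy is about 2 mm from the mat's centre, measured in one wrist picture at the heights given in the text.
- **Keeper:** it stands up again in the side picture taken after the draw. I saw nothing different later, but did not measure its angle.
- **Release:** the gripper is open and about 150 mm above where it let go, with wrist force about zero.

**What disagreed:**
- **Set-down force:** one last 1 mm step down pressed the caddy onto the mat with 22 N at the wrist. I eased it off before opening the jaws.
- **Bystanders:** the side-picture comparison showed small changes for the mallet, stone, offcut and brush. It was larger at the gouges and the pot (about 20 grey levels). I put that down to shadows and the caddy's absence. By eye, the gouge blades and the pot are where they were in the top view, but the arm hid parts of the gouges there.
- **Peg slope:** stereo had put the peg about level. The forces felt while drawing corrected that.

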